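Load two ramekins into the sprung dish lift

TASK

Load the dish lift: take the two small round straight-sided ramekins from among the other crockery and stack them upright, one squarely on top of the other, in the middle of the lift's sprung platform. Put in one and let go of it so that the platform sinks under it, then set the second on top, and leave both standing there. Do not push the platform right down to its bottom stop.

Things in the scene. Friction and masses are not known exactly. Their poses are not given: they have to be found in the camera images.
- ramekin_a_mid (a point): One of two identical small round ramekins of plain white ceramic: straight upright wall, flat bottom, open top, 60 mm outer diameter, 45 mm high, wall 5 mm, about 0.18 kg (0.15 to 0.22). This point is on its axis half-way up, 22.5 mm above its underside; z is its axis, up. It stands on the table. The white bystanders near it are a wider round dish (86 mm), a taller cup (60 mm across, 78 mm high) and a square dish (66 mm, 40 mm high), and there is a small flared steel bowl.
- ramekin_b_mid (a point): The other small round ramekin, the same in every way (60 mm diameter, 45 mm high); the point is again on its axis half-way up. Either ramekin may go at the bottom. Stacked, the flat bottom of the upper one rests on the rim of the lower one, their points 45 mm apart.
- platform_top (a point): Centre of the upper face of the dish lift's sprung platform, a flat square white plastic plate of 150 mm side; it moves up and down with the platform, z up, x and y along its sides. The platform lies in an open-topped square dark steel housing, 172 mm wide outside, 156 mm inside (walls 8 mm), whose rim is 135 mm above the table. Empty, the platform stands at its top, 125 mm above the table and 10 mm below the rim; it stays level as it sinks.
- platform (a joint): How far the platform has sunk, in m: 0 at its top (empty), 0.10 at its bottom stop. The spring gives 55 N/m with no dead travel: one ramekin sinks it by about 32 mm (27 to 39), two by about 64 mm (54 to 77), within about a second of being let go.
Not all that is in view belongs to the job. What is shaped like the part that bears ramekin_b_mid but blue or green is not meant.

How it is judged (in metres and radians):
On the way:
1. one ramekin alone stands upright on the platform, within 20 mm of its centre, let go, and the platform has sunk under it by more than 20 mm and come to rest (((horizontal distance between ramekin_a_mid and platform_top below 0.02 m and z of ramekin_a_mid in the frame of platform_top between 0.016 and 0.029 m and angle between ramekin_a_mid's own z axis and vertical below 0.175 rad and horizontal distance between ramekin_b_mid and platform_top above 0.08 m and contact force between the fingers and ramekin_a below 0.1 N) or (horizontal distance between ramekin_b_mid and platform_top below 0.02 m and z of ramekin_b_mid in the frame of platform_top between 0.016 and 0.029 m and angle between ramekin_b_mid's own z axis and vertical below 0.175 rad and horizontal distance between ramekin_a_mid and platform_top above 0.08 m and contact force between the fingers and ramekin_b below 0.1 N)) and value of joint platform above 0.02 m and velocity of joint platform between -0.02 and 0.02 m/s), for 0.2 s.
At the end, for the whole second after the job is handed in: The ramekins stand stacked at rest, upright within 10 degrees: the lower on the platform within 20 mm of its centre, the upper on the rim of the lower, axes within 14 mm (either may be the lower); the platform is sunk 46 to 85 mm (((horizontal distance between ramekin_a_mid and platform_top below 0.02 m and z of ramekin_a_mid in the frame of platform_top between 0.016 and 0.029 m and angle between each of ramekin_a_mid, ramekin_b_mid's own z axis and vertical below 0.175 rad and horizontal distance between ramekin_b_mid and ramekin_a_mid below 0.014 m and z of ramekin_b_mid in the frame of ramekin_a_mid between 0.038 and 0.052 m) or (horizontal distance between ramekin_b_mid and platform_top below 0.02 m and z of ramekin_b_mid in the frame of platform_top between 0.016 and 0.029 m and angle between each of ramekin_b_mid, ramekin_a_mid's own z axis and vertical below 0.175 rad and horizontal distance between ramekin_a_mid and ramekin_b_mid below 0.014 m and z of ramekin_a_mid in the frame of ramekin_b_mid between 0.038 and 0.052 m)) and value of joint platform between 0.046 and 0.085 m and velocity of joint platform between -0.02 and 0.02 m/s); the robot touches nothing.
It fails at once if the platform is pushed down to its bottom stop (sunk more than 97 mm) (value of joint platform above 0.097 m).
It also fails if it takes over 58 s, if anything falls off the work surface, if the arm or the gripper's body presses on something with over 40 N, if the wrist force passes 120 N, or if a joint passes its speed limit or range.

ROBOT

A 7-joint arm with a two-finger parallel gripper is mounted at the origin on the work surface. World frame = base frame: x ahead of the robot, y to its left, z up, the work surface at z = 0. Lengths are in mm, angles in rad, forces in N, time in s.
With the tool pointing down it reaches from about 400 to 875 mm from the base axis. Payload 4.4 kg.
Tool frame: the origin (TCP) lies midway between the tips of the shut fingers; the grasp point (between the pads) lies 19 mm behind it (ctrl.grip_point_offset is the distance from the TCP to the grasp point, in mm); z points along the fingers, x is the direction in which the jaws open and shut, and the axes are right-handed (so a half turn about z gives the same grasp; the last joint's range is limited). The gripper opens to 85 mm and grips with 20 to 120 N. Pads are 22 mm wide; open, the fingers measure 114 mm over their backs; the gripper's body (76 mm by 85 mm) begins 54 mm behind the grasp point. The pads swing forward as they close: fully open they stand 13 mm farther back than shut.
Start: joints at [-1.201, 0.628, 0.038, 1.517, -0.027, 0.996, -0.02], TCP at [274.367, 589.271, 231.313] pointing down, gripper open.
Joint ranges: [-3.06, 3.06], [-0.37, 2.12], [-1.25, 1.32], [0.18, 2.47], [-1.1, 4.24], [0.23, 1.98], [-2.94, 2.94]. Speed limits (rad/s): [2.57, 2.57, 3.14, 3.14, 3.14, 3.14, 3.14].

INTERFACE

Orientations are given as [roll, pitch, yaw] about the fixed x, y, z axes, in that order (R = Rz(yaw) Ry(pitch) Rx(roll)).
In Python, from cell import ctrl, viewer gives the robot as it stands.
- The arm moves only by the tool apply_moves, never from a script. Its argument "series" is a list that holds one entry, the list of rows, each a list of 6 numbers: the shift along the tool's x, y, z normalised to -1 to 1, where 1 is 50 mm, then the turn, a rotation vector about the tool's x, y, z normalised to -1 to 1, where 1 is 6 degrees. In form: [[[tx, ty, tz, rx, ry, rz], ...]]. A call has exactly 5 rows; each row shifts and turns the commanded pose from where the row before left it, along the tool's axes as they then stand; what a row does not reach is not made up. A row lasts 1/8 s, in which the tool goes at most 62.5 mm and 10.7 degrees, less where a joint would pass 70% of its speed; a pose out of reach is approached as far as the arm can. A call with a number of a shift or a turn outside -1 to 1 is refused whole. A call with a gripper value outside its range is refused whole. "claw" is the gripper command: -1 is shut, 1 is fully open, values between are in proportion, set as the call begins (left out, the last holds). The fingers move at their own pace and stop on an object; the grip force is fixed at half the most. Time passes only in rows, so rows that do not move let the fingers close, or fill a call up. It gives the time, the measured TCP pose, the force and the opening at its end, in the units of the state.
- ctrl.read_state(): the state, without advancing time (a new reading comes with each control period).
- viewer.get_image(name): name is "side" or "top" or "wrist"; returns the picture (480x640x3 uint8, blue, green, red); there is no depth.
- viewer.camera_info(name): a dict with "K" (3x3 intrinsics, pixels), "R" (3x3) and "t" (3): a world point X has camera coordinates R X + t. Camera axes: x right, y down, z forward; pixel columns grow to the right and rows downward; lengths in mm; the calibration is good to about 2 mm. A picture is of the moment at which its call begins: read the wrist's pose just before it. camera_info takes no time and is no camera call; for the wrist camera it gives the pose at the moment of the call.
- ctrl.finish_job(): hands the job in, once; it reports no verdict.
Trained networks look in the newest picture that a camera, given by its name, has taken for a name from the list of things; names that differ only in an ending like _2 or _b are one class to them, and where a whole thing is asked for, a point or a joint stands for the part that bears it (a point fixed in the world has none). Each returns a list of dicts, best first, with "score" (0 to 1); they miss things now and then, are a little off and sometimes report something else, mostly with a low value. They report only what shows in the picture. A call takes as long as a camera call. They do not tell look-alikes from the thing itself.
- viewer.find_in(camera, label): "location" ([column, row] as shares, 0 to 1, of the picture: columns of its width, rows of its height, amid what is visible of it).
The state is a dict: "clock": time; "qpos": joint angles; "qd": joint speeds; "tau": joint torques, N m; "eef_pos": TCP position; "tool_rot": TCP orientation; "force": force on the tool from outside, world axes, zero at the start; "torque": the same for the moment, N m; "width": finger opening in mm.
Only numpy, scipy, OpenCV 4.12 (cv2) and the standard library are available. Lean on these libraries where they do the work, as an engineer would, in place of code of your own. Each camera call takes 0.05 s, during which the arm holds its last target. There are 200 camera calls.

## Working session

There is one attempt and no reset: what is moved stays moved. The work goes in short steps, Python scripts to look and compute and a tool call to move; the robot and the scene stay as the last step left them, time stands still between calls to the robot, and variables do not carry over. Pictures are saved under pics/ and viewed, about 8 in all and at most 12, crops included, and the job is handed in when it is done.

Besides the shell and the picture viewer there is one more tool, called as name(argument=value, ...) on one line, values as JSON. apply_moves: Moves the arm, as the interface text tells. Scaled input: -1 to 1 covers 50 mm each way for a shift and 6 degrees each way for a turn. Its arguments: {"type":"object","properties":{"series":{"type":"array","items":{"type":"array","items":{"type":"array","items":{"type":"number"}}}},"claw":{"type":"number"}},"required":["series"]}

```bash
ls; mkdir -p pics; python3 - <<'E'
from cell import ctrl, viewer
import cv2
s=ctrl.read_state();print(s['clock'],s['eef_pos'],s['tool_rot'],s['width'])
ims=[viewer.get_image(n) for n in('side','top')]
for n in('side','top'):
    for l in('ramekin_a_mid','platform_top'):print(n,l,viewer.find_in(n,l))
    print({k:v.tolist() if hasattr(v,'tolist') else v for k,v in viewer.camera_info(n).items()})
cv2.imwrite('pics/1.png',ims[0]);cv2.imwrite('pics/2.png',ims[1])
E
```

```text
pics
0.0 [274.12162646 588.68720527 230.39593977] [3.14155773e+00 1.87443159e-03 1.13494618e+00] 85.12899845228335
side ramekin_a_mid [{'location': [0.6181, 0.6085], 'score': 0.81}]
side platform_top [{'location': [0.4305, 0.3463], 'score': 0.63}]
{'K': [[528.0823160449739, 0.0, 316.22203152324767], [0.0, 528.0823160449739, 239.30133768398343], [0.0, 0.0, 1.0]], 'R': [[0.9095002370602506, -0.4155954875871969, -0.009471509093501779], [-0.24387425379395475, -0.5149722835632464, -0.8217839713076042], [0.3366521455802561, 0.7497225739290603, -0.5697204533956937]], 't': [-448.2072589660169, 192.59318729079848, 1043.6211417540378]}
top ramekin_a_mid [{'location': [0.5858, 0.394], 'score': 0.78}]
top platform_top [{'location': [0.2591, 0.4406], 'score': 0.96}]
{'K': [[435.380266675626, 0.0, 312.8901501724251], [0.0, 435.380266675626, 239.2147973101664], [0.0, 0.0, 1.0]], 'R': [[0.025880661548888496, -0.9995431775283081, 0.015608575028018868], [-0.9895201277673672, -0.027833682572849416, -0.14168698902047053], [0.14205670734268394, -0.011778046147271895, -0.9897884468551387]], 't': [-34.367081218227106, 479.41609730186326, 965.1281569919497]}
```

View pics/1.png

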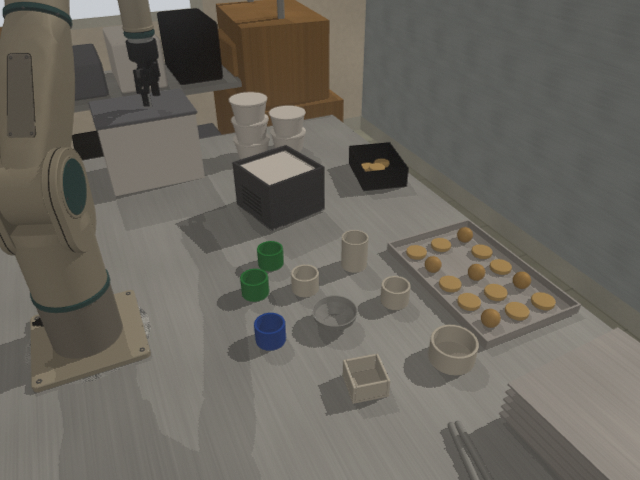

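View pics/2.png

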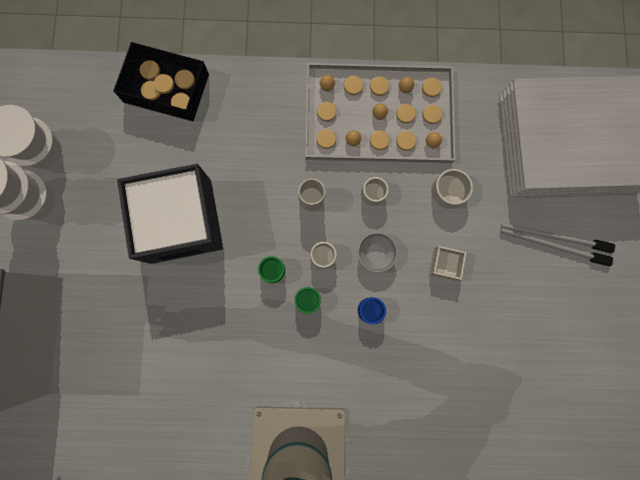

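The ramekins show at top (323,255) and (375,189), and at side (305,282) and (396,293). The tall cup is at top (312,192), and the platform is centred near (166,212).

```bash
cat > h.py <<'E'
import numpy as np, cv2
from cell import ctrl, viewer
def ray(n,px,z,info=None):
    c=info or viewer.camera_info(n);K,R,t=[np.array(c[k]) for k in'KRt']
    o=-R.T@t; d=R.T@np.linalg.inv(K)@np.array([px[0],px[1],1]); return (o+d*(z-o[2])/d[2])[:2].round(1)
E
python3 - <<'E'
from h import *
for nm,p in dict(A=(323,255),B=(375,189),cup=(312,191),bowl=(377,252),g1=(272,269),g2=(308,300),blue=(372,311),wide=(453,187)).items(): print(nm,ray('top',p,78 if nm=='cup' else 45))
for nm,p in dict(A=(305,274),B=(396,284),cup=(355,238)).items(): print('side',nm,ray('side',p,78 if nm=='cup' else 42))
cs=[(125,190),(193,172),(208,240),(137,253)]
P=np.array([ray('top',p,125) for p in cs]);print(P,P.mean(0),[np.degrees(np.arctan2(*(P[i]-P[i-1])[::-1])) for i in range(4)])
P=np.array([ray('side',p,125) for p in [(240,169),(286,155),(317,172),(270,190)]]);print(P,P.mean(0))
# housing rim outer
P=np.array([ray('top',p,135) for p in [(118,180),(198,166),(211,244),(131,262)]]);print(P,P.mean(0),[np.degrees(np.arctan2(*(P[i]-P[i-1])[::-1])) for i in range(4)])
c=viewer.camera_info('wrist');print(c['K'],-np.array(c['R']).T@c['t'],c['R'])
E
```

```text
A [443.3 -45.1]
B [ 600.1 -162. ]
cup [582.4 -16.1]
bowl [ 453.5 -167.3]
g1 [408.5  68.8]
g2 [341.7 -13.9]
blue [ 321.2 -156.9]
wide [ 610.3 -343.5]
side A [444.7 -48.2]
side B [ 603.3 -160. ]
side cup [580.  -19.5]
[[560.7 377.8]
 [604.1 237.9]
 [459.4 197.4]
 [428.2 341.7]] [513.1 288.7] [np.float64(15.240481896756412), np.float64(-72.76498165815379), np.float64(-164.36362852657106), np.float64(102.2004687273808)]
[[426.4 323.8]
 [563.9 348.8]
 [598.2 223.1]
 [457.8 187.4]] [511.575 270.775]
[[579.2 389.9]
 [614.5 225.5]
 [449.9 188.5]
 [408.5 348.4]] [513.025 288.075] [np.float64(13.664455004442678), np.float64(-77.88144405436154), np.float64(-167.3312131671686), np.float64(104.51580046782652)]
[[409.91054116   0.         328.64249292]
 [  0.         409.91054116 241.34430218]
 [  0.           0.           1.        ]] [207.88538382 619.92911341 372.63934952] [[ 4.22070898e-01  9.06562826e-01 -2.77538193e-05]
 [ 8.68323856e-01 -4.04259079e-01  2.87381764e-01]
 [ 2.60518405e-01 -1.21319579e-01 -9.57816120e-01]]
```

apply_moves(series=[[[-0.35,0.69,0,0,0,0],[-0.35,0.69,0,0,0,0],[-0.35,0.69,0,0,0,0],[-0.35,0.69,0,0,0,0],[-0.35,0.69,0,0,0,0]]], claw=1)

```text
clock: 0.92
eef_pos: [394.5, 436.1, 231.3]
tool_rot: [3.142, -0.0, 1.135]
force: [0.3, 0.2, 0.4]
width: 85.4
```

apply_moves(series=[[[-0.35,0.69,0,0,0,0],[-0.35,0.69,0,0,0,0],[-0.35,0.69,0,0,0,0],[-0.35,0.69,0,0,0,0],[-0.35,0.69,0,0,0,0]]])

```text
clock: 1.55
eef_pos: [514.0, 283.9, 231.4]
tool_rot: [3.142, -0.0, 1.135]
force: [-0.6, -0.3, -0.2]
width: 85.4
```

```bash
python3 - <<'E'
from h import *
s=ctrl.read_state();c=viewer.camera_info('wrist');im=viewer.get_image('wrist');print(s['clock'],s['eef_pos'],s['tool_rot'])
print(viewer.find_in('wrist','platform_top'));cv2.imwrite('pics/3.png',im)
g=cv2.cvtColor(im,cv2.COLOR_BGR2GRAY);import pickle;pickle.dump(c,open('c3.pkl','wb'))
E
```

```text
1.55 [513.96489645 283.94512752 231.36925861] [ 3.14154134e+00 -1.64001004e-04  1.13502810e+00]
[{'location': [0.5408, 0.481], 'score': 0.63}]
```

View pics/3.png

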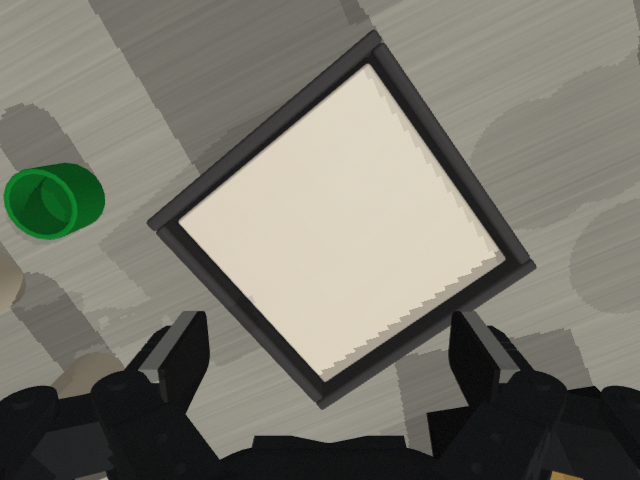

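The wrist view shows the whole lift. The outer rim corners are at (376,31), (536,265), (322,408) and (149,223), and the platform corners are at about (368,64), (505,258), (325,380) and (180,222).

```bash
python3 - <<'E'
from h import *
import pickle;c=pickle.load(open('c3.pkl','rb'))
P=np.array([ray('',p,135,c) for p in [(376,31),(536,265),(322,408),(149,223)]]);print(P,P.mean(0),np.linalg.norm(P-np.roll(P,1,0),axis=1),[np.degrees(np.arctan2(*(P[i]-P[i-1])[::-1])) for i in range(4)])
P=np.array([ray('',p,125,c) for p in [(368,64),(505,258),(325,380),(180,222)]]);print(P,P.mean(0))
E
```

```text
[[418.2 356. ]
 [580.2 394.3]
 [619.3 229.9]
 [456.6 192.2]] [518.575 293.1  ] [168.24089871 166.46588239 168.98570945 167.01071822] [np.float64(103.19371920718608), np.float64(13.301615419167584), np.float64(-76.62163810537761), np.float64(-166.9539553612779)]
[[430.5 347.1]
 [572.8 381. ]
 [606.2 238.2]
 [464.6 204.9]] [518.525 292.8  ]
```

apply_moves(series=[[[-0.66,0.15,0,0,0,0],[-0.66,0.15,0,0,0,0],[-0.66,0.15,0,0,0,0],[-0.66,0.15,0,0,0,0],[-0.66,0.15,0,0,0,0]]])

```text
clock: 2.28
eef_pos: [477.1, 119.3, 231.4]
tool_rot: [-3.142, -0.0, 1.136]
force: [-0.1, -0.5, -0.0]
width: 85.3
```

apply_moves(series=[[[-0.66,0.15,0,0,0,0],[-0.66,0.15,0,0,0,0],[-0.66,0.15,0,0,0,0],[-0.66,0.15,0,0,0,0],[-0.66,0.15,0,0,0,0]]])

```text
clock: 2.9
eef_pos: [441.7, -46.2, 231.5]
tool_rot: [3.141, -0.001, 1.136]
force: [-0.1, 0.2, 0.4]
width: 85.6
```

```bash
cat >> h.py <<'E'
def look(fn):
    s=ctrl.read_state();c=viewer.camera_info('wrist');im=viewer.get_image('wrist');print(s['clock'],s['eef_pos'],s['tool_rot'],s['width'])
    for f in viewer.find_in('wrist','ramekin_a_mid'):
        p=np.array(f['location'])*[640,480];print(p,f['score'],'at z22.5',ray('',p,22.5,c),'z35',ray('',p,35,c))
    cv2.imwrite(fn,im);return s,c,im
def mv(s,x,y):
    a=s['tool_rot'][2];d=np.array([x,y])-s['eef_pos'][:2];print('tool mm',d@[np.cos(a),np.sin(a)],d@[np.sin(a),-np.cos(a)])
E
python3 -c "
from h import *
import pickle
s,c,im=look('pics/4.png');pickle.dump(c,open('c.pkl','wb'));mv(s,444,-46)"
```

```text
2.9 [441.73545781 -46.15070513 231.45848191] [ 3.14131652e+00 -5.16682070e-04  1.13596629e+00] 85.64174665111376
[290.304 396.384] 0.63 at z22.5 [ 602.5 -163.2] z35 [ 594.4 -157.9]
tool mm 1.0906333366233354 1.990322156406658
```

View pics/4.png

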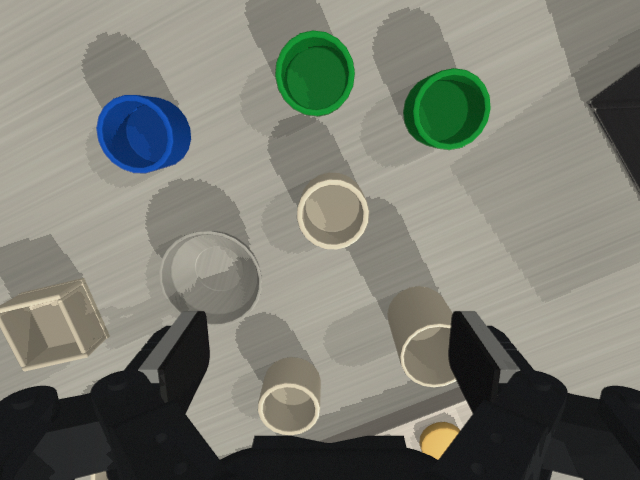

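A's rim is centred at (333,213) and B's at (289,408). The tall cup is at (435,355), to be left alone.

```bash
python3 -c "
from h import *
import pickle
c=pickle.load(open('c.pkl','rb'));print(ray('',(333,213),45,c),ray('',(289,408),45,c));s=ctrl.read_state();mv(s,*ray('',(333,213),45,c));print(ctrl.grip_point_offset)"
```

```text
[444.3 -43.2] [ 599.1 -160.7]
tool mm 6.604451903512804 0.6146026515385311
18.700000000000003
```

apply_moves(series=[[[0.08,0.02,0.8,0,0,0],[0,0,0.8,0,0,0],[0,0,0.8,0,0,0],[0,0,0.8,0,0,0],[0,0,0.8,0,0,0]]])

```text
clock: 3.62
eef_pos: [445.4, -39.4, 40.8]
tool_rot: [-3.133, -0.004, 1.137]
force: [-0.5, 1.9, 0.2]
width: 85.1
```

apply_moves(series=[[[0,0,0.2,0,0,0],[0,0,0.2,0,0,0],[0,0,0.05,0,0,0],[0,0,0,0,0,0],[0,0,0,0,0,0]]])

```text
clock: 4.25
eef_pos: [446.1, -40.3, 20.3]
tool_rot: [-3.135, -0.004, 1.135]
force: [-0.1, -0.4, 0.6]
width: 85.1
```

apply_moves(series=[[[0,0,0,0,0,0],[0,0,0,0,0,0],[0,0,0,0,0,0],[0,0,0,0,0,0],[0,0,0,0,0,0]]], claw=-1)

```text
clock: 4.88
eef_pos: [445.9, -40.9, 20.7]
tool_rot: [-3.135, -0.004, 1.135]
force: [-1.5, 0.0, 9.7]
width: 57.6
```

```bash
python3 -c "
from h import *
for i in range(3): s=ctrl.read_state();print(s['clock'],s['eef_pos'],s['width'],s['force'])"
```

```text
4.875 [445.94686018 -40.87655964  20.73993017] 57.57670324754527 [-1.50839381e+00  1.79899062e-03  9.74102285e+00]
4.875 [445.94686018 -40.87655964  20.73993017] 57.57670324754527 [-1.50839381e+00  1.79899062e-03  9.74102285e+00]
4.875 [445.94686018 -40.87655964  20.73993017] 57.57670324754527 [-1.50839381e+00  1.79899062e-03  9.74102285e+00]
```

```bash
python3 -c "
from h import *
look('pics/5.png')"
```

```text
4.875 [445.94686018 -40.87655964  20.73993017] [-3.13533932 -0.00430769  1.134554  ] 57.57670324754527
```

View pics/5.png

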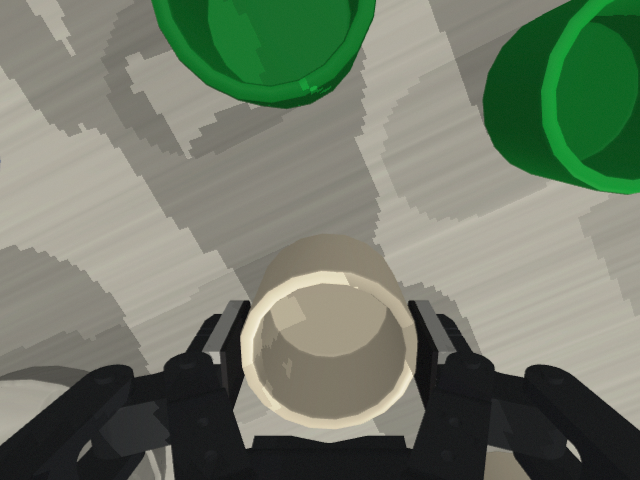

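The picture shows ramekin A upright between the pads, rim centre at about (330,350). I'll check how well it is centred.

```bash
python3 -c "
from h import *
c=viewer.camera_info('wrist');p=ray('w',(330,350),45);print(p);s=ctrl.read_state();mv(s,*p)
K,R,t=[np.array(c[k]) for k in'KRt']
print(R@np.array([446,-41,20])+t)"
```

```text
Traceback (most recent call last):
  File "h.py", line 4, in ray
    c=info or viewer.camera_info(n);K,R,t=[np.array(c[k]) for k in'KRt']
              ~~~~~~~~~~~~~~~~~~^^^
ValueError: cameras: side, top, wrist
```

```bash
python3 -c "
from h import *
p=ray('wrist',(330,350),45);print(p);s=ctrl.read_state();mv(s,*p)"
```

```text
[445.1 -40.2]
tool mm 0.26694289295836693 -1.0297297585619851
```

apply_moves(series=[[[0,0,-0.3,0,0,0],[0,0,-0.6,0,0,0],[0,0,-0.9,0,0,0],[0,0,-1,0,0,0],[0,0,-1,0,0,0]]])

```text
clock: 5.6
eef_pos: [446.0, -41.7, 211.3]
tool_rot: [-3.133, -0.003, 1.135]
force: [1.8, 1.0, -2.1]
width: 57.6
```

apply_moves(series=[[[0,0,-0.5,0,0,0],[0,0,0,0,0,0],[0,0,0,0,0,0],[0,0,0,0,0,0],[0,0,0,0,0,0]]])

```text
clock: 6.22
eef_pos: [446.3, -42.0, 234.0]
tool_rot: [-3.133, -0.003, 1.135]
force: [-0.0, 0.1, -1.9]
width: 57.4
```

```bash
python3 -c "
from h import *
s,c,im=look('pics/6.png');mv(s,518,292)"
```

```text
6.225 [446.26892138 -42.01545243 233.99346914] [-3.13266930e+00 -2.60392147e-03  1.13451857e+00] 57.39009924919723
[268.288 421.296] 0.93 at z22.5 [ 622.9 -192.3] z35 [ 614.4 -185.9]
tool mm 333.03982334363405 -76.13242522043538
```

View pics/6.png

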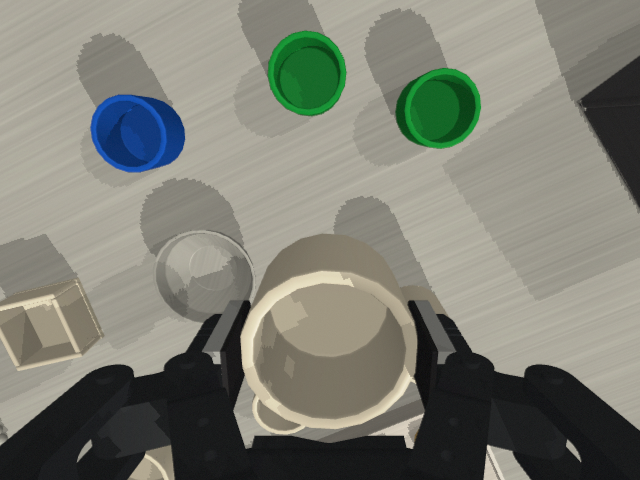

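A is held level. Its underside is 20.5 mm below the TCP, so it should touch the platform at TCP z ≈ 145.5.

apply_moves(series=[[[0.6,-0.14,0,0,0,0],[0.7,-0.16,0,0,0,0],[0.7,-0.16,0,0,0,0],[0.7,-0.16,0,0,0,0],[0.7,-0.16,0,0,0,0]]])

```text
clock: 6.95
eef_pos: [483.4, 129.7, 235.5]
tool_rot: [-3.134, -0.003, 1.135]
force: [1.0, -1.4, -1.4]
width: 57.5
```

apply_moves(series=[[[0.7,-0.16,0,0,0,0],[0.7,-0.16,0,0,0,0],[0.7,-0.16,0,0,0,0],[0.7,-0.16,0,0,0,0],[0.46,-0.1,0,0,0,0]]])

```text
clock: 7.58
eef_pos: [518.3, 294.2, 235.9]
tool_rot: [-3.134, -0.003, 1.137]
force: [-0.5, -1.3, -1.7]
width: 57.5
```

```bash
python3 -c "
from h import *
s=ctrl.read_state();print(s['eef_pos'],s['tool_rot'],s['force']);mv(s,518,292)"
```

```text
[518.33847379 294.18194862 235.93136146] [-3.13368462 -0.00343077  1.1369345 ] [-0.46968553 -1.27555806 -1.68410741]
tool mm -2.122076015900781 0.610129205749953
```

apply_moves(series=[[[-0.03,0,0.6,0,0,0],[0,0,0.6,0,0,0],[0,0,0.3,0,0,0],[0,0,0.2,0,0,0],[0,0,0.1,0,0,0]]])

```text
clock: 8.2
eef_pos: [517.8, 291.2, 146.6]
tool_rot: [-3.135, -0.004, 1.135]
force: [0.3, 0.4, -2.8]
width: 57.7
```

apply_moves(series=[[[0,0,0.1,0,0,0],[0,0,0.1,0,0,0],[0,0,0.1,0,0,0],[0,0,0.1,0,0,0],[0,0,0.1,0,0,0]]])

```text
clock: 8.82
eef_pos: [517.7, 291.5, 121.5]
tool_rot: [-3.135, -0.004, 1.135]
force: [2.1, 1.0, 0.7]
width: 57.7
```

apply_moves(series=[[[0,0,0,0,0,0],[0,0,0,0,0,0],[0,0,0,0,0,0],[0,0,0,0,0,0],[0,0,0,0,0,0]]])

```text
clock: 9.45
eef_pos: [517.1, 291.4, 121.7]
tool_rot: [-3.134, -0.004, 1.135]
force: [0.2, 0.6, 1.0]
width: 57.9
```

apply_moves(series=[[[0,0,0,0,0,0],[0,0,0,0,0,0],[0,0,0,0,0,0],[0,0,0,0,0,0],[0,0,0,0,0,0]]], claw=1)

```text
clock: 10.07
eef_pos: [517.4, 291.4, 121.7]
tool_rot: [-3.134, -0.004, 1.135]
force: [-0.8, 0.1, -0.8]
width: 85.3
```

apply_moves(series=[[[0,0,-0.2,0,0,0],[0,0,-0.3,0,0,0],[0,0,-0.5,0,0,0],[0,0,-0.6,0,0,0],[0,0,-0.6,0,0,0]]])

```text
clock: 10.7
eef_pos: [518.1, 290.6, 233.8]
tool_rot: [-3.135, -0.005, 1.135]
force: [-0.3, 1.4, 0.5]
width: 85.5
```

```bash
python3 -c "
from h import *
import pickle
s,c,im=look('pics/7.png');pickle.dump(c,open('c.pkl','wb'));mv(s,600,-162)"
```

```text
10.7 [518.10477984 290.57673482 233.81208261] [-3.13505881 -0.004617    1.13465921] 85.50890687420284
tool mm -375.6152176771793 265.41615670184325
```

View pics/7.png

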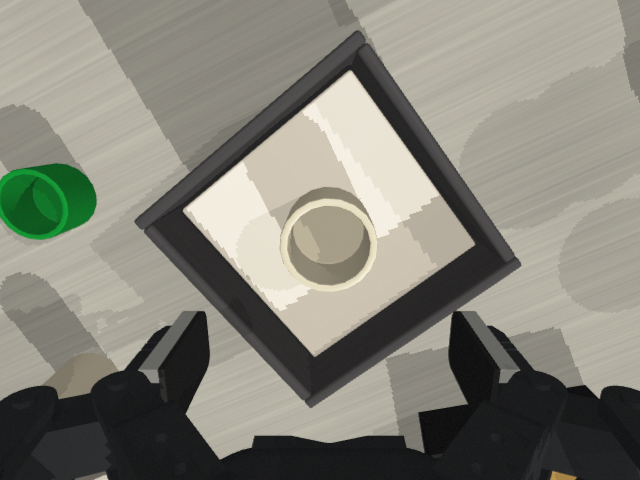

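The first ramekin stands upright on the sunken platform with its rim centred at (328,245). The platform corners are at (352,70), (476,244), (314,356) and (183,209).

```bash
python3 -c "
from h import *
import pickle
c=pickle.load(open('c.pkl','rb'))
for z in (85,90,95,100):
  P=np.array([ray('',p,z,c) for p in [(352,70),(476,244),(314,356),(183,209)]]);print(z,P.mean(0),np.linalg.norm(P-np.roll(P,1,0),axis=1).mean(),'ram',ray('',(328,245),z+45,c))
P=np.array([ray('',p,135,c) for p in [(361,31),(520,264),(311,406),(135,222)]]);print(P.mean(0),np.linalg.norm(P-np.roll(P,1,0),axis=1).mean())
print(ctrl.read_state()['clock'])"
```

```text
85 [521.1  292.15] 152.67321653277892 ram [520.1 289.7]
90 [519.9  292.65] 150.00490341360918 ram [518.7 290.4]
95 [518.725 293.15 ] 147.36652402011848 ram [517.3 291. ]
100 [517.525 293.625] 144.776764561332 ram [515.9 291.6]
[518.675 292.925] 168.07387494146104
10.8
```

First ramekin is within about 3 mm of centre, with the platform sunk about 34 mm. Now for B.

apply_moves(series=[[[-0.7,0.49,0,0,0,0],[-0.77,0.54,0,0,0,0],[-0.77,0.54,0,0,0,0],[-0.77,0.54,0,0,0,0],[-0.77,0.54,0,0,0,0]]])

```text
clock: 11.42
eef_pos: [558.2, 62.0, 230.3]
tool_rot: [-3.134, -0.004, 1.135]
force: [0.9, 0.1, -0.1]
width: 85.3
```

apply_moves(series=[[[-0.77,0.54,0,0,0,0],[-0.77,0.54,0,0,0,0],[-0.77,0.54,0,0,0,0],[-0.77,0.54,0,0,0,0],[-0.65,0.46,0,0,0,0]]])

```text
clock: 12.05
eef_pos: [598.0, -163.1, 228.6]
tool_rot: [-3.135, -0.003, 1.134]
force: [1.0, 0.4, -0.4]
width: 85.4
```

```bash
python3 -c "
from h import *
import pickle
s,c,im=look('pics/8.png');pickle.dump(c,open('c.pkl','wb'));mv(s,600,-161)"
```

```text
12.05 [ 598.04250358 -163.05895596  228.60728593] [-3.13457841 -0.00336506  1.13376272] 85.38307389824486
[330.88  214.608] 0.69 at z22.5 [ 604.1 -162.9] z35 [ 601.5 -161.8]
tool mm 2.6939548221219027 0.902052824017737
```

View pics/8.png

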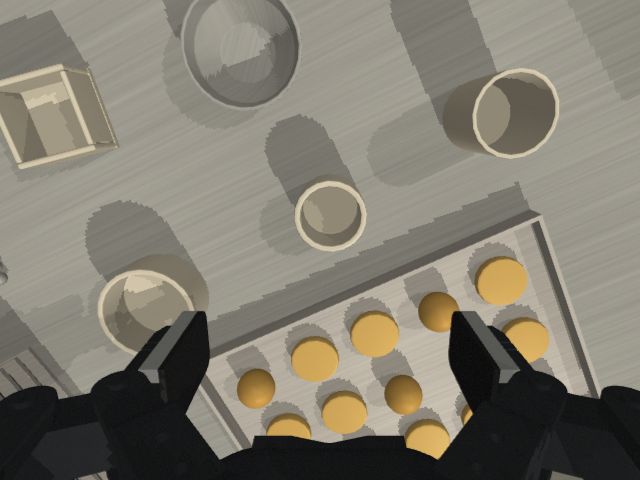

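B's rim is centred at (331,215), and there is finger room to both the tray and the cup.

apply_moves(series=[[[0.06,0.02,0.7,0,0,0],[0,0,0.8,0,0,0],[0,0,0.8,0,0,0],[0,0,0.8,0,0,0],[0,0,0.6,0,0,0]]])

```text
clock: 12.78
eef_pos: [598.8, -156.0, 41.7]
tool_rot: [-3.132, -0.004, 1.136]
force: [0.6, 0.8, 0.6]
width: 85.2
```

```bash
python3 -c "
from h import *
s=ctrl.read_state();print(s['eef_pos'],s['force']);mv(s,600,-161)"
```

```text
[ 598.75384478 -156.03401936   41.70310055] [0.61518148 0.80157033 0.63751065]
tool mm -3.9779803165810113 3.223280798258164
```

apply_moves(series=[[[-0.08,0.06,0.1,0,0,0],[0,0,0.15,0,0,0],[0,0,0.15,0,0,0],[0,0,0.02,0,0,0],[0,0,0,0,0,0]]])

```text
clock: 13.4
eef_pos: [600.6, -162.2, 22.7]
tool_rot: [-3.135, -0.004, 1.135]
force: [-0.2, 0.2, 1.5]
width: 85.2
```

apply_moves(series=[[[0,0,0,0,0,0],[0,0,0,0,0,0],[0,0,0,0,0,0],[0,0,0,0,0,0],[0,0,0,0,0,0]]], claw=-1)

```text
clock: 14.02
eef_pos: [600.6, -162.2, 23.4]
tool_rot: [-3.135, -0.004, 1.135]
force: [-1.7, 0.8, 6.8]
width: 58.6
```

```bash
python3 -c "
from h import *
s,c,im=look('pics/9.png')"
```

```text
14.025 [ 600.64227554 -162.23829569   23.39308203] [-3.13499834 -0.00431227  1.13473414] 58.609106525868235
[328.32  328.512] 0.83 at z22.5 [ 605.  -164.5] z35 [ 598.8 -161.7]
```

View pics/9.png

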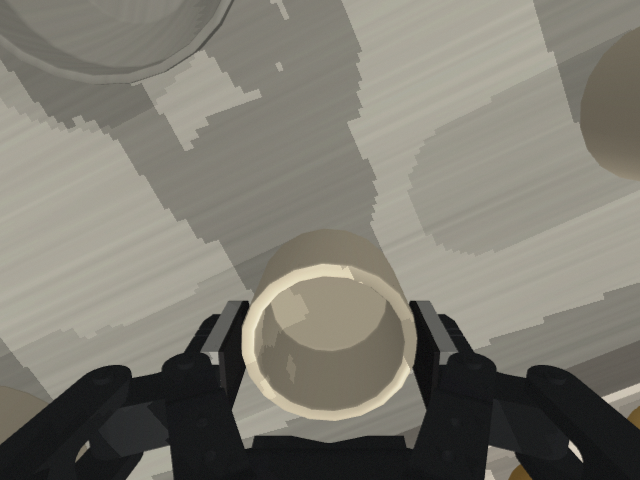

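B is upright between the pads, rim centre at (330,342). I'll work out its offset from the TCP.

```bash
python3 -c "
from h import *
s=ctrl.read_state();p=ray('wrist',(330,342),45);print(p);mv(s,*p)"
```

```text
[ 598.6 -161. ]
tool mm 0.24635176117513782 -2.3823689067194316
```

apply_moves(series=[[[0,0,-0.3,0,0,0],[0,0,-0.6,0,0,0],[0,0,-0.9,0,0,0],[0,0,-1,0,0,0],[0,0,-1,0,0,0]]])

```text
clock: 14.75
eef_pos: [601.0, -163.4, 214.5]
tool_rot: [-3.134, -0.004, 1.135]
force: [0.9, 0.1, -1.9]
width: 58.2
```

apply_moves(series=[[[0,0,-0.6,0,0,0],[0,0,0,0,0,0],[0,0,0,0,0,0],[0,0,0,0,0,0],[0,0,0,0,0,0]]])

```text
clock: 15.38
eef_pos: [600.9, -163.4, 241.1]
tool_rot: [-3.132, -0.003, 1.135]
force: [-0.3, 0.6, -1.5]
width: 58.3
```

```bash
python3 -c "
from h import *
s=ctrl.read_state();print(s['eef_pos'],s['tool_rot']);mv(s,518.5,291)"
```

```text
[ 600.92198986 -163.43057806  241.07424494] [-3.13222621 -0.00314617  1.13472977]
tool mm 377.09180966694214 -266.65014863615636
```

apply_moves(series=[[[0.7,-0.49,0,0,0,0],[0.77,-0.54,0,0,0,0],[0.77,-0.54,0,0,0,0],[0.77,-0.54,0,0,0,0],[0.77,-0.54,0,0,0,0]]])

```text
clock: 16.0
eef_pos: [560.6, 65.0, 243.5]
tool_rot: [-3.134, -0.003, 1.135]
force: [1.3, 0.1, -1.8]
width: 58.4
```

apply_moves(series=[[[0.77,-0.54,0,0,0,0],[0.77,-0.54,0,0,0,0],[0.77,-0.54,0,0,0,0],[0.77,-0.54,0,0,0,0],[0.68,-0.47,0,0,0,0]]])

```text
clock: 16.62
eef_pos: [520.6, 291.5, 245.0]
tool_rot: [-3.134, -0.003, 1.136]
force: [0.6, -0.5, -1.1]
width: 58.3
```

apply_moves(series=[[[0,0,0.2,0,0,0],[0,0,0.2,0,0,0],[0,0,0.2,0,0,0],[0,0,0,0,0,0],[0,0,0,0,0,0]]])

```text
clock: 17.25
eef_pos: [521.6, 289.1, 215.8]
tool_rot: [-3.135, -0.004, 1.134]
force: [0.7, -0.2, -0.9]
width: 58.1
```

```bash
python3 -c "
from h import *
s=ctrl.read_state();print(s['eef_pos'],s['tool_rot'],s['force']);mv(s,518.5,291)
c=viewer.camera_info('side')
im=viewer.get_image('side');cv2.imwrite('pics/10.png',cv2.resize(im[80:240,190:370],None,fx=4,fy=3.7)[:600])"
```

```text
[521.62596166 289.10638217 215.82572389] [-3.13460593 -0.00391101  1.13367819] [ 0.67567141 -0.23345602 -0.899822  ]
tool mm 0.3922568025019964 -3.633670238866926
```

apply_moves(series=[[[0,-0.02,0.3,0,0,0],[0,0,0.3,0,0,0],[0,0,0.2,0,0,0],[0,0,0.1,0,0,0],[0,0,0.1,0,0,0]]])

```text
clock: 17.92
eef_pos: [520.2, 290.5, 165.3]
tool_rot: [-3.135, -0.004, 1.135]
force: [-0.9, 0.7, -1.8]
width: 58.5
```

apply_moves(series=[[[0,0,0.12,0,0,0],[0,0,0.12,0,0,0],[0,0,0.12,0,0,0],[0,0,0.12,0,0,0],[0,0,0.12,0,0,0]]])

```text
clock: 18.55
eef_pos: [520.2, 290.7, 135.5]
tool_rot: [-3.135, -0.004, 1.135]
force: [0.6, 0.3, 0.4]
width: 58.5
```

apply_moves(series=[[[0,0,0,0,0,0],[0,0,0,0,0,0],[0,0,0,0,0,0],[0,0,0,0,0,0],[0,0,0,0,0,0]]])

```text
clock: 19.18
eef_pos: [519.7, 290.7, 135.7]
tool_rot: [-3.134, -0.004, 1.135]
force: [-0.9, -0.4, 0.4]
width: 58.7
```

```bash
python3 -c "
from h import *
s,c,im=look('pics/11.png');mv(s,518.5,291)"
```

```text
19.175 [519.69970612 290.73457117 135.669809  ] [-3.13402291 -0.00365329  1.13497798] 58.69349996447714
[327.872 327.696] 0.91 at z22.5 [578.2 263.4] z35 [572.1 266.2]
tool mm -0.2658409755789954 -1.1996148589213609
```

View pics/11.png

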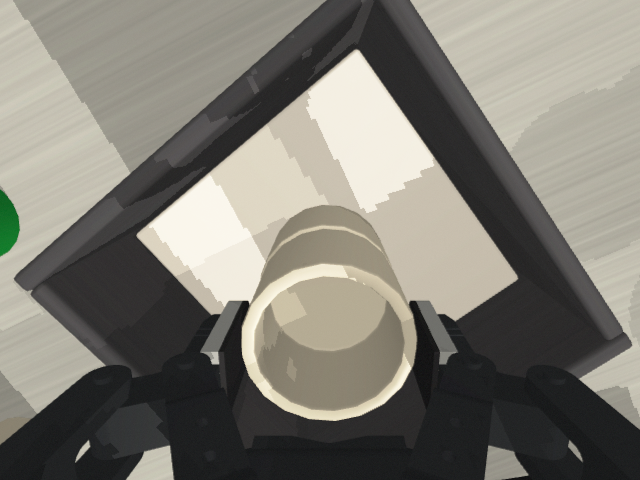

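The upper ramekin (rim at (330,342)) sits squarely on the lower one, and the platform is well down but level. Force of +0.4 N agrees with the stack being carried by the spring, so I'll release.

apply_moves(series=[[[0,0,0,0,0,0],[0,0,0,0,0,0],[0,0,0,0,0,0],[0,0,0,0,0,0],[0,0,0,0,0,0]]], claw=1)

```text
clock: 19.9
eef_pos: [519.9, 290.7, 135.6]
tool_rot: [-3.134, -0.004, 1.135]
force: [-0.1, 0.4, -0.6]
width: 85.2
```

apply_moves(series=[[[0,0,-0.2,0,0,0],[0,0,-0.3,0,0,0],[0,0,-0.5,0,0,0],[0,0,-0.6,0,0,0],[0,0,-0.6,0,0,0]]])

```text
clock: 20.52
eef_pos: [520.6, 289.9, 247.8]
tool_rot: [-3.135, -0.005, 1.135]
force: [-0.2, 0.9, 0.1]
width: 85.6
```

apply_moves(series=[[[0,0,0,0,0,0],[0,0,0,0,0,0],[0,0,0,0,0,0],[0,0,0,0,0,0],[0,0,0,0,0,0]]])

```text
clock: 21.15
eef_pos: [520.2, 289.9, 245.2]
tool_rot: [-3.134, -0.003, 1.135]
force: [-0.2, 0.2, -0.6]
width: 85.4
```

```bash
python3 -c "
from h import *
import pickle
s,c,im=look('pics/12.png');pickle.dump(c,open('c.pkl','wb'))"
```

```text
21.15 [520.24550554 289.88503506 245.18712658] [-3.13391847e+00 -2.95816137e-03  1.13479869e+00] 85.41249178235611
[327.68  239.616] 0.94 at z22.5 [549.8 275.9] z35 [546.5 277.4]
```

View pics/12.png

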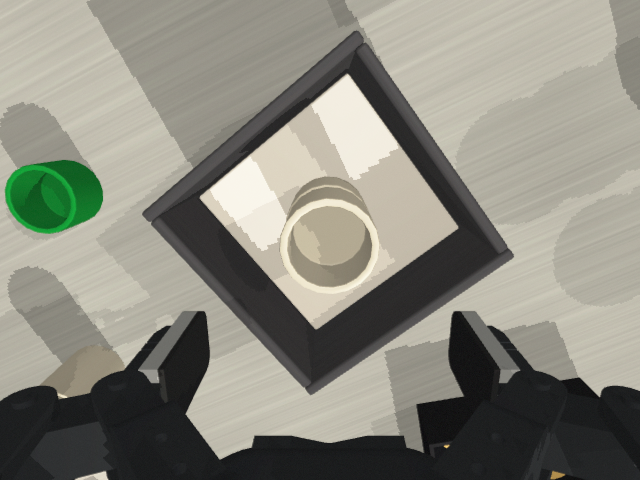

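The stack stands upright. The top rim is centred at (329,246), and the platform corners are at (349,74), (459,228), (317,329) and (200,198).

```bash
python3 -c "
from h import *
import pickle
c=pickle.load(open('c.pkl','rb'))
for z in (50,57,65):
  P=np.array([ray('',p,z,c) for p in [(349,74),(459,228),(317,329),(200,198)]]);print(z,P.mean(0),np.linalg.norm(P-np.roll(P,1,0),axis=1).mean(),'top rim',ray('',(329,246),z+90,c))
print(ctrl.finish_job())"
```

```text
50 [522.775 291.825] 154.8173292846929 top rim [523.3 289. ]
57 [521.35 292.4 ] 151.60198837953493 top rim [521.4 289.9]
65 [519.775 293.05 ] 147.92164110260688 top rim [519.1 290.9]
the job is handed in; nothing more can be done
None
```

I loaded the lift: both ramekins are stacked upright in the middle of the sprung platform, and the job is handed in after about 21 s of the 58 s. No verdict was reported.

- **First ramekin:** I set it on the platform and let go. The platform sank about 34 mm, and the ramekin stood about 3 mm from the centre.
- **Second ramekin:** I lowered it onto the first until the spring carried the weight, then released it and raised the arm clear. The last wrist picture shows the stack upright. The top rim is about 3 mm from the platform centre, and the platform is sunk about 65 mm, inside the 46–85 mm band and well short of the bottom stop.

**Checks that disagreed or are less certain:**
- The gripper read 57.5–58.7 mm on the 60 mm ramekins. The pictures showed them held centred and upright, so I took this as a bias in the width reading.
- The side camera put the platform about 18 mm away in y from where the other two put it. I used the wrist camera's value.
- The 65 mm sink comes from the platform's size in one picture, so it is good to about 5 mm.

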